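# Set the length stop and lay the offcut against it

### The arm

A 6-joint arm with a two-finger parallel gripper is mounted at the origin on a cart in front of the work surface, level with it; the furniture and walls round the work are solid. World frame = base frame: x ahead of the robot, y to its left, z up, the work surface at z = 0. Lengths are in m, angles in rad, forces in N, time in s.
With the tool pointing down it reaches from about 0.375 to 0.9 m from the base axis. Payload 3.1 kg.
Tool frame: the origin (TCP) lies midway between the tips of the shut fingers; the grasp point (between the pads) lies arm.grip_point_offset behind it (arm.grip_point_offset is the distance from the TCP to the grasp point, in m); z points along the fingers, y is the line along which they close (so a half turn about z gives the same grasp; the last joint's range is limited). The gripper opens to 85 mm and grips with 20 to 120 N. Pads are 22 mm wide; open, the fingers measure 114 mm over their backs; the gripper's body (76 mm by 85 mm) begins 54 mm behind the grasp point. The pads swing forward as they close: fully open they stand 13 mm farther back than shut.
Start: joints at [-1.317, 0.527, 1.433, -0, 1.181, -0.178], TCP at [0.262, -0.568, 0.231] pointing down, gripper open.
Joint ranges: [-3.08, 3.08], [-0.75, 2.2], [0.22, 2.44], [-1.43, 4.57], [0, 2.65], [-2.85, 2.85]. Speed limits (rad/s): [2.79, 2.79, 3.14, 3.14, 3.14, 3.14].

### API

Orientations are given as a rotation vector (axis times angle).
In Python, from workcell import arm gives the robot as it stands. The module is installed in compiled form; this text tells all that it offers. Calls block until the motion is done:
- arm.reach(position, orientation): joint-space move of the TCP to a pose.
- arm.move_straight(position, orientation=None, rate=0.15): straight line of the TCP; orientation=None keeps the orientation; rate is the mean speed in m/s.
- arm.move_joints(angles): joint-space move.
- arm.set_gripper(opening): opening from 0.0 (shut) to 1.0 (fully open); the grip force is fixed at half the most; returns when the fingers have stopped.
- arm.dwell(seconds).
- arm.ik(position, orientation): joint angles nearest the present ones, or None.
- arm.get_state(): the state.
- arm.snapshot(name): name is "scene" or "top"; returns (picture, depth): 480x640x3 uint8, red, green, blue; 480x640 float32, m along the optical axis (not along the pixel's ray), 0 where there is no reading.
- arm.get_calibration(name): a dict with "camera_matrix" (3x3 intrinsics, pixels), "R" (3x3) and "t" (3): a world point X has camera coordinates R X + t. Camera axes: x right, y down, z forward; pixel columns grow to the right and rows downward; lengths in m; the calibration is good to about 2 mm. A picture is of the moment at which its call begins. get_calibration takes no time and is no camera call.
A pose or a line that the arm cannot do raises arm.MotionError and nothing moves.
- arm.finish_job(): hands the job in; it is judged then, once.
The state is a dict: "clock": time; "qpos": joint angles; "joint_velocities": joint speeds; "joint_torque": joint torques, N m; "tool_pos": TCP position; "tool_rot": TCP orientation; "force": force on the tool from outside, world axes, zero at the start; "torque": the same for the moment, N m; "opening": opening from 0.0 (shut) to 1.0 (fully open); "grasp_force": force on a finger pad.
Only numpy, scipy, OpenCV 4.12 (cv2) and the standard library are available. Lean on these libraries where they do the work, as an engineer would, in place of code of your own. Each camera call takes 0.05 s, during which the arm holds its last target. There are 200 camera calls.

### The job

Set up the length-stop gauge on the bench: turn its knob clockwise until the pointer stands exactly at the small steel marker on the dial rim, leaving the marker where it is. Then lay the loose square wooden offcut flat on the gauge's bed, its long side touching the low fence and its end touching the stop, without pushing the stop out of its setting, and let go. Do not disturb the tape measure, the pencil or the small carton.

Things in the scene. Friction and masses are not known exactly. Their poses are not given: they have to be found in the camera images.
- gauge: Length-stop gauge, fixed: plywood bed, x -80 to 80, y -145 to 135 mm, top at z 12; origin on the bench under it. x away from the robot, y left along the fence, z up. Grey housing at x -56 to 52, y 23 to 135, up to 105 high; its face slopes 35 deg and bears the dial plate (radius 54). The knob's axis leaves it towards (-0.574, 0, 0.819) in this frame, 35 deg from vertical.
- knob (a joint): Knob angle, rad, 0 to 4; grows clockwise as seen facing the dial. At 0 the white pointer is 2.0 rad anticlockwise of 12 o'clock (up-slope). Stiff (0.3 N m), no spring, stays where left; must turn 1.7 to 3.0 rad, more than one grasp. Drives the stop by a rack, 12 mm a radian; about 25 N on the stop pushes it back and turns the knob. On the mark when equal to joint marker.
- marker (a joint): Angle of the marker (rad), same axis, same zero and same sense as the knob. A very stiff rider, to be left where it is.
- knob_grip (a point): Point on the knob's axis at the height to grip, 26 mm out from the dial plate's face. The knob is a black ribbed round cap, 44 mm in diameter, from 9 to 36 mm out from the plate, with a flat skirt of 72 mm diameter, 5 mm high, below it. The axes turn with the knob; z is the knob's axis, out of the face.
- pointer_tip (a point): Tip of the white pointer on the knob's skirt, 40 mm from the knob's axis, 3 mm out from the dial plate.
- marker_tip (a point): Inner tip of the marker, a dark steel rider 6 mm wide and 14 mm long standing up to 5 mm above the rim of the dial plate; 40 mm from the knob's axis, at the height of pointer_tip.
- stop_face (a point): Centre of the stop's face, which the offcut's end must touch; it looks to -y. The aluminium stop is 40 mm wide (gauge x -42 to -2), 10 thick, from 0.5 to 26.5 mm above the bed; this point is 15 mm from the fence's face and 15 above the bed. Axes as the gauge. It moves to -y as the knob turns clockwise.
- fence_face (a point): Middle of the lower edge of the fence's face, on the bed's top (gauge x 0, y -60.5, z 12). The face looks to -x; the aluminium fence runs along gauge y, 163 mm long, 22 wide, only 6 high. Axes as the gauge. The bed before it (to gauge x -80) is open.
- offcut: Loose plain wooden offcut, a square bar 30 (x) x 90 (y) x 30 (z) mm, 40 to 90 g (it is easily dragged a little by opening fingers), lying on the bench to the right of the gauge. Origin at the centre of its underside, y along its length. Seated, its origin is 15 mm before the fence and 45 mm from the stop face.
- tape_measure: Bystander: tape measure, 37 x 80 x 64 mm, origin at the centre of its underside.
- pencil: Bystander: pencil, 13 x 142 x 8 mm, y along its length, origin at the centre of its underside.
- dowel_carton: Bystander: small white carton, 56 x 84 x 42 mm, origin at the centre of its underside.
There are look-alikes about, which are no part of the job. Several things look just like the offcut: the one meant starts farthest to the robot's left.

How it is judged:
By the outcome, as a careful person would: the job done as asked, in the order asked, and still so for the second after the job is handed in, with the robot touching nothing.
It also fails if it takes over 72 s, if anything falls off the work surface, if the arm or the gripper's body presses on something with over 40 N, if the wrist force passes 120 N, or if a joint passes its speed limit or range.

## Working session

There is one attempt and no reset: what is moved stays moved. The work goes in short steps, each a Python script; the robot and the scene stay as the last script left them, time stands still between calls to the robot, and variables do not carry over. Pictures are saved under pics/ and viewed, at most 10 in all, crops included, and the job is handed in when it is done.

```bash
mkdir -p pics; python3 - <<'E'
from workcell import arm
import cv2,numpy as np
for n in("scene","top"):
    p,d=arm.snapshot(n); cv2.imwrite(f"pics/{n}0.png",p[:,:,::-1]); np.save(f"pics/{n}0.npy",d); c=arm.get_calibration(n)
    print(n,c["camera_matrix"].tolist(),np.round(c["R"],3).tolist(),np.round(c["t"],3).tolist(),"cam",-c["R"].T@c["t"])
print(arm.grip_point_offset,arm.get_state())
E
```

```text
scene [[450.1940747249479, 0.0, 315.73230468845924], [0.0, 450.1940747249479, 233.65636884205517], [0.0, 0.0, 1.0]] [[-0.873, -0.488, 0.0], [-0.378, 0.675, -0.633], [0.309, -0.553, -0.774]] [0.493, 0.324, 0.933] cam [0.26448657 0.53785635 0.92728655]
top [[435.07531958963654, 0.0, 316.3250571080142], [0.0, 435.07531958963654, 234.01998861519272], [0.0, 0.0, 1.0]] [[-0.025, -1.0, -0.013], [-0.989, 0.027, -0.144], [0.144, 0.009, -0.989]] [-0.041, 0.597, 1.25] cam [ 0.40877932 -0.06883475  1.32187246]
0.0187 {'clock': 0.1, 'qpos': array([-1.31748508e+00,  5.28385899e-01,  1.43377972e+00,  6.35189876e-08,
        1.18139046e+00, -1.78510119e-01]), 'joint_velocities': array([ 0.00057869, -0.00151087, -0.00411447,  0.0012659 ,  0.00182691,
       -0.00056433]), 'joint_torque': array([-5.09862602e-04, -4.43304598e+01, -1.78586465e+01, -3.12680950e-04,
        3.87610809e-03,  8.32542781e-06]), 'tool_pos': array([ 0.26143573, -0.5669855 ,  0.2304219 ]), 'tool_rot': array([-3.06673371e+00, -6.72625178e-01,  1.15157585e-04]), 'force': array([ 0.804155  ,  0.08538065, -0.68075158]), 'torque': array([-0.0115537 ,  0.02629538,  0.01228194]), 'grasp_force': 0.0, 'opening': 1.0008497744755716}
```

View pics/scene0.png

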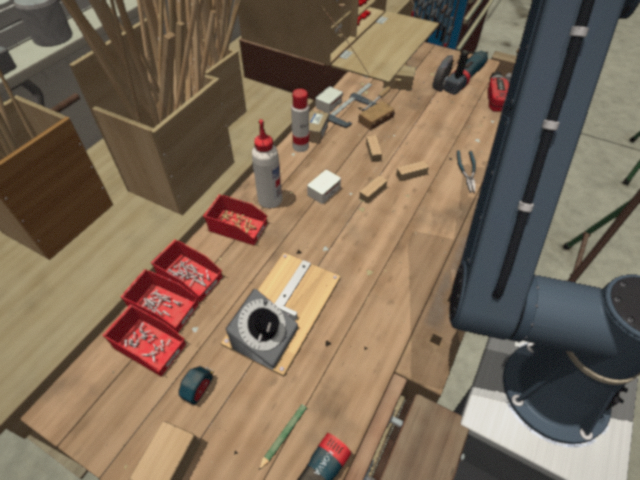

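View pics/top0.png

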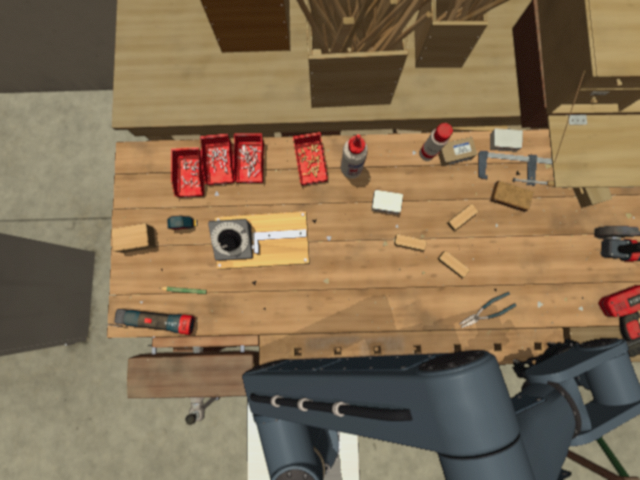

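Offcut look-alikes in the top view are at (410,242), (453,264) and (462,217). The carton at (388,202) is white, so it doesn't count. Farthest to the robot's left (smallest column) is (410,242), which is (373,188) in the scene view. The close crop below checks this.

```bash
cat > h.py <<'E'
from workcell import arm
import cv2,numpy as np
C={n:arm.get_calibration(n) for n in("scene","top")}
def ray(n,uv,z):
    c=C[n];o=-c["R"].T@c["t"];d=c["R"].T@np.linalg.inv(c["camera_matrix"])@np.array([uv[0],uv[1],1.]);return o+d*(z-o[2])/d[2]
def plane(n,uv,p0,nv):
    c=C[n];o=-c["R"].T@c["t"];d=c["R"].T@np.linalg.inv(c["camera_matrix"])@np.array([uv[0],uv[1],1.]);return o+d*(nv@(p0-o))/(nv@d)
def proj(n,X):
    c=C[n];p=c["camera_matrix"]@(c["R"]@np.asarray(X)+c["t"]);return p[:2]/p[2]
def crop(im,x,y,w,h,s): return cv2.resize(im[y:y+h,x:x+w],None,fx=s,fy=s,interpolation=cv2.INTER_CUBIC)
E
python3 - <<'E'
from h import *
s=cv2.imread("pics/scene0.png");t=cv2.imread("pics/top0.png")
a=crop(s,215,275,100,75,4);b=crop(t,205,200,100,75,4);c=crop(t,380,195,100,75,4);d=crop(s,350,130,100,75,4)
cv2.imwrite("pics/m1.png",np.vstack([np.hstack([a,b]),np.hstack([d,c])]))
hsv=cv2.cvtColor(t,cv2.COLOR_BGR2HSV)
for p in [(410,242),(290,220),(340,250),(265,260),(453,264)]: print(p,hsv[p[1],p[0]])
D=np.load("pics/top0.npy")
# heights from depth
K=C["top"]["camera_matrix"];v,u=np.mgrid[:480,:640]
P=np.stack([(u-K[0,2])/K[0,0]*D,(v-K[1,2])/K[1,1]*D,D],-1)
W=(P-C["top"]["t"])@C["top"]["R"]
z=W[...,2];print("z offcut",z[240:245,405:415].mean(),"bed",z[255:262,270:290].mean(),"bench",z[255:262,330:350].mean(),(D==0).mean())
m=((z>0.018)&(z<0.045)).astype(np.uint8);m[:230]=0;m[250:]=0;m[:,:390]=0;m[:,430:]=0
r=cv2.minAreaRect(cv2.findContours(m,0,2)[0][0]);print(r,[ray("top",q,.03)[:2].round(4) for q in cv2.boxPoints(r)])
m=((z>0.006)&(z<0.2)).astype(np.uint8);m[:205]=0;m[275:]=0;m[:,:205]=0;m[:,318:]=0
cs=max(cv2.findContours(m,0,2)[0],key=cv2.contourArea);r=cv2.minAreaRect(cs);print(r,[ray("top",q,.012)[:2].round(4) for q in cv2.boxPoints(r)])
E
```

```text
(410, 242) [ 17 124 210]
(290, 220) [ 21 126 229]
(340, 250) [ 16 121 185]
(265, 260) [ 20 131 229]
(453, 264) [ 16 124 210]
z offcut 0.029150252684862973 bed 0.020607862178259304 bench 0.00829097256819905 0.004016927083333333
((410.241455078125, 242.3731689453125), (30.800777435302734, 10.546298027038574), 12.094757080078125) [array([ 0.5601, -0.2878]), array([ 0.591 , -0.2959]), array([ 0.5692, -0.3846]), array([ 0.5385, -0.3761])]
((258.2575378417969, 240.74147033691406), (52.890037536621094, 98.279541015625), 86.3086166381836) [array([0.6601, 0.2762]), array([ 0.6716, -0.0253]), array([ 0.5094, -0.0321]), array([0.498 , 0.2641])]
```

View pics/m1.png

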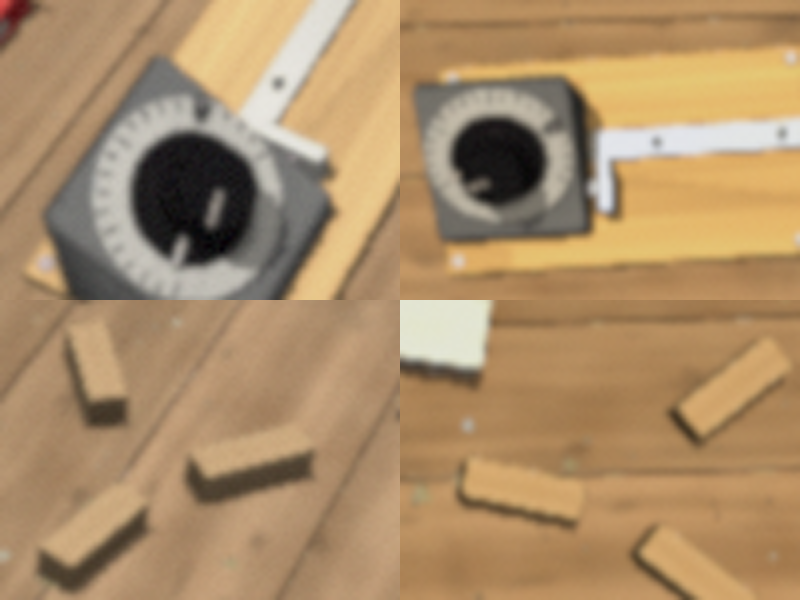

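The montage confirms it: the leftmost loose bar is (410,242) in the top view. The black marker is at about (244,231) in top and (265,303) in scene. The white pointer is at about (225,246) in top and (260,338) in scene. The bar on the cap at scene (269,327) is a different mark. Next I'll get the gauge pose and the dial.

```bash
cat > meas.py <<'E'
from h import *
s=cv2.imread("pics/scene0.png");t=cv2.imread("pics/top0.png")
h=cv2.cvtColor(t,cv2.COLOR_BGR2HSV)
# bed + fence, right of the housing
m=(((h[...,2]>205)&(h[...,0]>=18)&(h[...,1]>90))|((h[...,2]>200)&(h[...,1]<60))).astype(np.uint8)
m[:205]=0;m[275:]=0;m[:,:268]=0;m[:,316:]=0
m=cv2.morphologyEx(m,3,np.ones((3,3)))
c=max(cv2.findContours(m,0,2)[0],key=cv2.contourArea)
r=cv2.minAreaRect(c);print("bed",r,[ray("top",q,.012)[:2].round(4).tolist() for q in cv2.boxPoints(r)])
w=((h[...,2]>200)&(h[...,1]<60)).astype(np.uint8);w[:225]=0;w[245:]=0;w[:,:268]=0;w[:,312:]=0
c=max(cv2.findContours(w,0,2)[0],key=cv2.contourArea);r=cv2.minAreaRect(c);print("fence",r,[ray("top",q,.018)[:2].round(4).tolist() for q in cv2.boxPoints(r)])
def tri(a,b):
    o=[];A=0;B=0
    for n,uv in(("scene",a),("top",b)):
        k=C[n];c0=-k["R"].T@k["t"];d=k["R"].T@np.linalg.inv(k["camera_matrix"])@np.array([*uv,1.]);d/=np.linalg.norm(d)
        M=np.eye(3)-np.outer(d,d);A=A+M;B=B+M@c0
    X=np.linalg.solve(A,B);return X,np.linalg.norm(proj("top",X)-b),np.linalg.norm(proj("scene",X)-a)
def plate(im,x,y,w,hh,lo):
    q=cv2.cvtColor(im,cv2.COLOR_BGR2HSV);m=((q[...,2]>lo)&(q[...,1]<60)).astype(np.uint8)
    k=np.zeros_like(m);k[y:y+hh,x:x+w]=m[y:y+hh,x:x+w];k=cv2.morphologyEx(k,3,np.ones((3,3)))
    c=max(cv2.findContours(k,0,1)[0],key=cv2.contourArea)
    return cv2.fitEllipse(cv2.convexHull(c)),cv2.contourArea(c)
es,et=plate(s,230,295,56,55,125),plate(t,207,215,42,43,125)
print(es,et,tri(es[0][0],et[0][0]))
o=[]
for im,e,(x,y) in((s,es,(215,275)),(t,et,(205,200))):
    k=crop(im,x,y,100,75,4);e=e[0];cv2.ellipse(k,((e[0][0]*4-x*4+2,e[0][1]*4-y*4+2),(e[1][0]*4,e[1][1]*4),e[2]),(0,0,255),1);o.append(k)
cv2.imwrite("pics/m2.png",np.hstack(o))
print("marker",tri((265,303),(244.2,231.2)),"pointer",tri((260,338),(225,246)))
E
python3 meas.py
```

```text
bed ((286.25860595703125, 237.89654541015625), (50.67710494995117, 39.519920349121094), 86.633544921875) [[0.667, 0.0993], [0.6709, -0.0219], [0.5154, -0.0276], [0.5115, 0.0915]]
fence ((286.4883117675781, 233.81324768066406), (7.5477728843688965, 37.426979064941406), 86.42366790771484) [[0.6117, 0.0912], [0.6158, -0.0223], [0.5927, -0.0233], [0.5886, 0.09]]
(((264.0928649902344, 321.15826416015625), (51.16415786743164, 60.52519989013672), 33.214778900146484), 1084.0) (((228.30630493164062, 237.2409210205078), (34.47743225097656, 41.18955993652344), 133.74095153808594), 457.0) (array([0.58362424, 0.1952513 , 0.08370858]), np.float64(1.2178862543204871), np.float64(1.6775702647321145))
marker (array([0.60543441, 0.15261694, 0.07448526]), np.float64(0.24533020170877556), np.float64(0.3282653086393833)) pointer (array([0.57205496, 0.21616564, 0.04988125]), np.float64(2.210352481499882), np.float64(3.089722635253327))
```

View pics/m2.png

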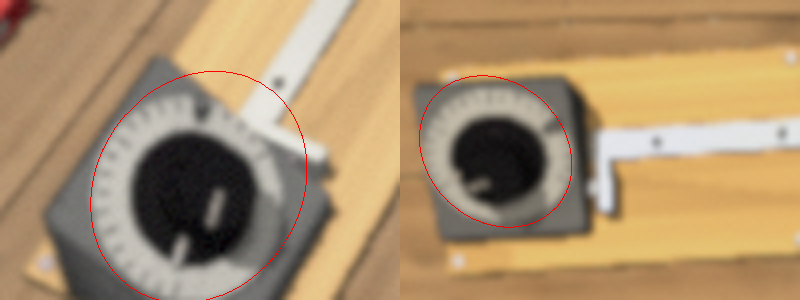

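```bash
cat >> h.py <<'E'
yaw=0.034;O=np.array([.588,.118,0.])
Rg=cv2.Rodrigues(np.array([0,0,yaw]))[0]
def g2w(p): return O+Rg@np.asarray(p,float)
def w2g(p): return Rg.T@(np.asarray(p)-O)
nz=np.array([-.5736,0,.8192]);up=np.array([.8192,0,.5736]);rt=np.array([0,-1.,0])
def dial(n,uv,c,out): # pixel -> (r, angle cw from 12)
    p=w2g(plane(n,uv,g2w(c+out*nz),Rg@nz))-c;a,b=p@up,p@rt;return np.hypot(a,b),np.arctan2(b,a),a,b
E
python3 - <<'E'
from h import *
s=cv2.imread("pics/scene0.png");t=cv2.imread("pics/top0.png")
c=np.array([-.002,.079,.069])
for n,mk,pt in(("scene",(265,303),(260,338)),("top",(244.2,231.2),(225,246))):
    print(n,"centre px",proj(n,g2w(c)),"marker",dial(n,mk,c,.004),"pointer",dial(n,pt,c,.003))
o=[]
for n,im,(x,y) in(("scene",s,(225,285)),("top",t,(205,205))):
    k=crop(im,x,y,80,60,5)
    for r,out in((.054,0),(.036,.005),(.022,.036)):
        P=np.array([proj(n,g2w(c+out*nz+r*(np.cos(a)*up+np.sin(a)*rt))) for a in np.linspace(0,6.28,60)])
        cv2.polylines(k,[((P-[x,y]+.5)*5).astype(int)],True,(0,0,255) if r>.05 else (0,255,0),1)
    o.append(k)
cv2.imwrite("pics/m3.png",np.hstack(o))
E
```

```text
scene centre px [262.79246285 324.79924481] marker (np.float64(0.0460497900043093), np.float64(1.034739255573709), np.float64(0.02351993575325914), np.float64(0.03959034960193642)) pointer (np.float64(0.029041918396833247), np.float64(-1.9117354101121848), np.float64(-0.009710812183628315), np.float64(-0.02737029687275272))
top centre px [229.27790363 239.16604025] marker (np.float64(0.0533850348538937), np.float64(1.0890351868153412), np.float64(0.024735453056509198), np.float64(0.04730876566177429)) pointer (np.float64(0.025005136806662994), np.float64(-2.4978123991144), np.float64(-0.019999920620419488), np.float64(-0.015008665560163961))
```

View pics/m3.png

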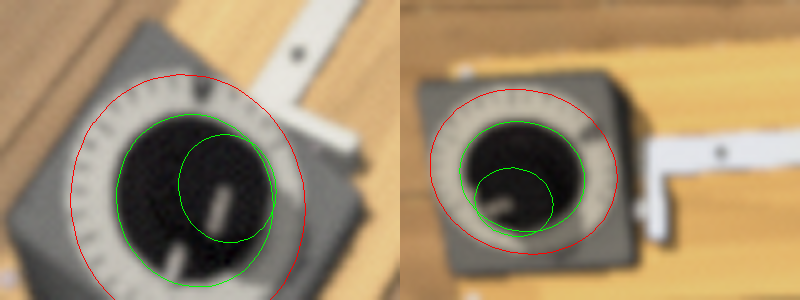

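The predicted dial and skirt outlines match the pictures within about 1 px. Pointer is at about -1.95 rad and marker at about +1.05, so the turn is about 3.0 rad. Next I'll check IK over the roll range and take the first grip.

```bash
cat >> h.py <<'E'
cd=np.array([-.0015,.0797,.069])
def kpose(out,roll): # TCP at 'out' from plate on axis, y closing dir at roll
    z=-(Rg@nz);x=Rg@up;y=np.cross(z,x);R0=np.stack([x,y,z],1)
    R=cv2.Rodrigues(z*roll)[0]@R0
    return g2w(cd+out*nz),cv2.Rodrigues(R)[0].ravel()
def pr(tag=""):
    s=arm.get_state();print(tag,"t%.1f"%s["clock"],"q",s["qpos"].round(3),"p",s["tool_pos"].round(4),"F",s["force"].round(1),"T",s["torque"].round(2),"op%.3f gf%.1f"%(s["opening"],s["grasp_force"]))
E
python3 - <<'E'
from h import *
for uv,out,n in(((269.4,323),.036,"scene"),((267,332),.036,"scene"),((258.4,341.5),.003,"scene"),((227.4,245.6),.036,"top"),((222,247.4),.036,"top")):
    print(n,uv,np.round(dial(n,uv,cd,out),3))
for r in np.arange(-3,3.1,.5):
    q=arm.ik(*kpose(.15,r)); q2=arm.ik(*kpose(.007,r)); print(r,None if q is None else q.round(2),None if q2 is None else q2.round(2))
E
```

```text
scene (269.4, 323) [ 0.002 -1.736 -0.    -0.002]
scene (267, 332) [ 0.021 -1.879 -0.006 -0.02 ]
scene (258.4, 341.5) [ 0.036 -1.889 -0.011 -0.035]
top (227.4, 245.6) [ 3.000e-03  2.904e+00 -3.000e-03  1.000e-03]
top (222, 247.4) [ 0.017 -2.009 -0.007 -0.015]
-3.0 [ 0.23  0.39  2.12 -1.31  0.11  0.04] [0.19 0.71 2.01 3.6  0.2  1.39]
-2.5 [ 0.23  0.39  2.12 -1.31  0.11  0.54] [0.19 0.71 2.01 3.6  0.2  1.89]
-2.0 [ 0.23  0.39  2.12 -1.31  0.11  1.04] [0.19 0.71 2.01 3.6  0.2  2.39]
-1.5 [ 0.23  0.39  2.12 -1.31  0.11  1.54] None
-1.0 [ 0.23  0.39  2.12 -1.31  0.11  2.04] None
-0.5 [ 0.23  0.39  2.12 -1.31  0.11  2.54] [ 0.19  0.71  2.01  3.6   0.2  -2.39]
0.0 None [ 0.19  0.71  2.01  3.6   0.2  -1.89]
0.5 [ 0.23  0.39  2.12 -1.31  0.11 -2.75] [ 0.19  0.71  2.01  3.6   0.2  -1.39]
1.0 [ 0.23  0.39  2.12 -1.31  0.11 -2.25] [ 0.19  0.71  2.01  3.6   0.2  -0.89]
1.5 [ 0.23  0.39  2.12 -1.31  0.11 -1.75] [ 0.19  0.71  2.01  3.6   0.2  -0.39]
2.0 [ 0.23  0.39  2.12 -1.31  0.11 -1.25] [0.19 0.71 2.01 3.6  0.2  0.11]
2.5 [ 0.23  0.39  2.12 -1.31  0.11 -0.75] [0.19 0.71 2.01 3.6  0.2  0.61]
3.0 [ 0.23  0.39  2.12 -1.31  0.11 -0.25] [0.19 0.71 2.01 3.6  0.2  1.11]
```

```bash
python3 - <<'E'
from h import *
for o in (.007,.03,.05,.07,.09,.11):
    q=arm.ik(*kpose(o,1.0)); print(o,None if q is None else q.round(2))
E
```

```text
0.007 [ 0.19  0.71  2.01  3.6   0.2  -0.89]
0.03 [ 0.19  0.66  2.04  3.67  0.18 -0.96]
0.05 [ 0.2   0.62  2.06  3.75  0.16 -1.04]
0.07 [ 0.2   0.57  2.07  3.87  0.15 -1.15]
0.09 [ 0.21  0.53  2.09  4.04  0.13 -1.32]
0.11 [ 0.21  0.48  2.1   4.29  0.11 -1.57]
```

```bash
python3 - <<'E'
from h import *
arm.set_gripper(.75)
q=arm.get_state()["qpos"].copy()
q[1]=.15;q[2]=1.9;q[4]=.6; arm.move_joints(q); pr("a")
t=arm.ik(*kpose(.08,.5)); print(t.round(2))
w=t.copy();w[1]-=.3; arm.move_joints(w); pr("b")
arm.reach(*kpose(.08,.5)); pr("c")
arm.move_straight(kpose(.009,.5)[0],rate=.06); pr("d")
arm.set_gripper(0); pr("e")
E
```

```text
a t1.1 q [-1.317  0.147  1.9   -0.     0.6   -0.179] p [ 0.2386 -0.4781  0.3134] F [ 0.4 -1.7 -0.4] T [ 0.22  0.07 -0.04] op0.751 gf0.0
[ 0.21  0.55  2.08  3.95  0.14 -1.73]
b t4.4 q [ 0.205  0.251  2.081  3.947  0.137 -1.73 ] p [0.5539 0.199  0.3083] F [-1.1  0.9  0.1] T [-0.04  0.34  0.04] op0.748 gf0.0
c t5.1 q [ 0.206  0.55   2.081  3.947  0.137 -1.73 ] p [0.5385 0.1959 0.1351] F [1.3 0.  0.4] T [ 0.01  0.24 -0.04] op0.751 gf0.0
d t6.4 q [ 0.19   0.701  2.015  3.607  0.2   -1.399] p [0.5785 0.1975 0.0767] F [-0.1 -0.1  0.1] T [-0.06  0.27 -0.04] op0.749 gf0.0
e t6.7 q [ 0.191  0.7    2.015  3.606  0.2   -1.399] p [0.5784 0.1977 0.0771] F [-3.2  0.8  5.9] T [0.21 0.11 0.14] op0.490 gf68.9
```

```bash
python3 - <<'E'
from h import *
q=arm.get_state()["qpos"].copy()
q[5]+=.4; arm.move_joints(q); pr("t1")
q[5]+=2.2; arm.move_joints(q); pr("t2")
arm.set_gripper(.75); pr("o")
arm.move_straight(kpose(.08,0)[0],rate=.1)
q=arm.get_state()["qpos"].copy();q[1]-=.3;q[0]-=.6;arm.move_joints(q);pr("away")
o=[]
for n,(x,y) in(("scene",(225,285)),("top",(205,205))):
    p,d=arm.snapshot(n);p=p[:,:,::-1].copy();cv2.imwrite(f"pics/{n}1.png",p);o.append(crop(p,x,y,80,60,5))
cv2.imwrite("pics/m4.png",np.hstack(o))
E
```

```text
t1 t7.2 q [ 0.191  0.7    2.014  3.607  0.2   -1.001] p [0.5789 0.1983 0.0774] F [0.8 5.7 2.8] T [0.9  0.07 0.28] op0.490 gf69.1
t2 t9.1 q [0.189 0.699 2.012 3.606 0.206 1.198] p [0.5821 0.1968 0.0797] F [ 3.3 -1.2  7. ] T [-0.19 -0.42  0.07] op0.487 gf69.6
o t9.4 q [0.191 0.701 2.016 3.607 0.2   1.2  ] p [0.5775 0.1975 0.0763] F [ 0.4 -0.2  0.1] T [-0.    0.23  0.01] op0.751 gf0.0
away t11.7 q [-0.393  0.252  2.083  3.935  0.137  0.881] p [ 0.5693 -0.1472  0.3075] F [-0.2  0.  -0.5] T [ 0.22  0.36 -0.01] op0.748 gf0.0
```

View pics/m4.png

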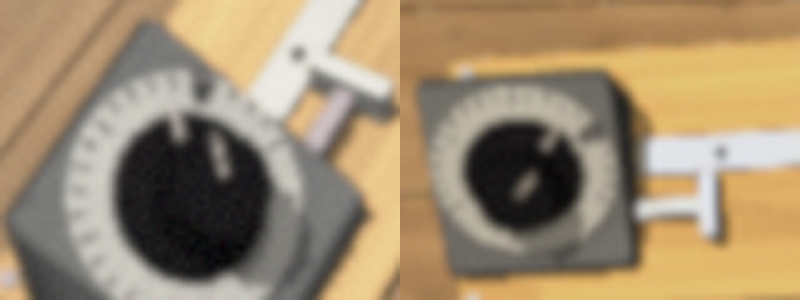

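Pointer at scene crop (175,118) and top crop (555,135). Marker at scene crop (203,90) and top crop (592,130). So a small clockwise remainder is left. I'll measure it by sampling the dial plane in polar form, with a skirt-edge centre fit for each view.

```bash
cat > ang.py <<'E'
from h import *
from scipy.optimize import least_squares
A=np.linspace(-np.pi,np.pi,721)
def samp(im,n,c,r,out,A=A):
    P=np.array([[proj(n,g2w(c+out*nz+x*(np.cos(a)*up+np.sin(a)*rt))) for a in A] for x in r],np.float32)
    return cv2.remap(im,P[...,0],P[...,1],cv2.INTER_CUBIC).astype(float)
def cen(w,a): return (w*a).sum()/w.sum()
def angles(im,n):
    g=cv2.cvtColor(im,cv2.COLOR_BGR2GRAY);c=cd.copy()
    a=np.arange(-3.1,3.1,.1); r=np.arange(.028,.044,.0005)
    for _ in range(2):
        S=samp(g,n,c,r,.005,a); G=np.gradient(cv2.GaussianBlur(S,(1,5),0),axis=0); k=G.argmax(0); e=r[k]; ok=(G.max(0)>3)&(abs(e-.036)<.005)
        f=least_squares(lambda p:(p[0]*np.cos(a)+p[1]*np.sin(a)+.036+p[2]-e)[ok],[0,0,0],loss="soft_l1",f_scale=.001).x
        c=c+f[0]*up+f[1]*rt
    W=samp(g,n,c,np.arange(.027,.036,.001),.003).mean(0); M=samp(g,n,c,np.arange(.043,.051,.001),.004).mean(0)
    s=(A>.2)&(A<1.8)
    i=np.argmax(np.where(s,W,0));j=np.argmin(np.where(s,M,1e3))
    ww=np.clip(W-(W[i]+np.median(W[s]))/2,0,None)*(abs(A-A[i])<.3); mm=np.clip((M[j]+np.median(M[s]))/2-M,0,None)*(abs(A-A[j])<.3)
    return cen(ww,A),cen(mm,A),f.round(4),(c-cd).round(4),ok.sum()
if __name__=="__main__":
    import sys
    for n in("scene","top"): p,m,*x=angles(cv2.imread(f"pics/{n}{sys.argv[1]}.png"),n);print(n,"pointer %.3f marker %.3f diff %.3f"%(p,m,m-p),x)
E
python3 ang.py 1
```

```text
scene pointer 0.757 marker 1.069 diff 0.312 [array([ 0.    ,  0.0001, -0.0005]), array([ 0.0013, -0.001 ,  0.0009]), np.int64(62)]
top pointer 0.690 marker 1.054 diff 0.364 [array([ 0.0003,  0.0001, -0.001 ]), array([ 0.0004, -0.0016,  0.0003]), np.int64(62)]
```

```bash
cat > turn.py <<'E'
from ang import *
import sys
def turn(d,tag,roll=.5):
    w=arm.ik(*kpose(.08,roll)); w[1]-=.25; arm.move_joints(w)
    arm.reach(*kpose(.08,roll)); arm.move_straight(kpose(.009,roll)[0],rate=.08); arm.set_gripper(0)
    q=arm.get_state()["qpos"].copy(); q[5]+=d; arm.move_joints(q); arm.dwell(.2); pr("turned"); arm.set_gripper(.75)
    arm.move_straight(kpose(.08,roll)[0],rate=.12)
    q=arm.get_state()["qpos"].copy();q[1]-=.3;q[0]-=.6;arm.move_joints(q);pr("away")
    for n in("scene","top"):
        im=arm.snapshot(n)[0][:,:,::-1].copy();cv2.imwrite(f"pics/{n}{tag}.png",im)
        p,m,*x=angles(im,n);print(n,"pointer %.3f marker %.3f diff %.3f"%(p,m,m-p),x)
turn(float(sys.argv[1]),sys.argv[2])
E
python3 turn.py .32 2
```

```text
turned t16.6 q [ 0.191  0.7    2.014  3.606  0.2   -1.081] p [0.5787 0.1982 0.0775] F [0.5 5.6 1.6] T [0.86 0.09 0.37] op0.488 gf64.1
away t19.1 q [-0.393  0.252  2.083  3.934  0.137 -1.398] p [ 0.5693 -0.1474  0.3076] F [-0.   0.8  0.1] T [ 0.21  0.37 -0.04] op0.746 gf0.0
scene pointer 1.069 marker 1.068 diff -0.001 [array([-0.0001, -0.0003, -0.0005]), array([ 0.0012, -0.0009,  0.0009]), np.int64(61)]
top pointer 1.035 marker 1.051 diff 0.015 [array([ 0.    ,  0.0002, -0.0011]), array([ 0.0002, -0.0016,  0.0002]), np.int64(60)]
```

The pointer is on the mark, within about 0.015 rad in both views. Next I'll locate the stop face and pick up the offcut.

```bash
cat >> h.py <<'E'
def down(yawy): # tool down, closing dir y at world angle yawy
    y=np.array([np.cos(yawy),np.sin(yawy),0]);z=np.array([0,0,-1.]);return cv2.Rodrigues(np.stack([np.cross(y,z),y,z],1))[0].ravel()
E
python3 - <<'E'
from h import *
t=cv2.imread("pics/top2.png");s=cv2.imread("pics/scene2.png")
g=cv2.cvtColor(t,cv2.COLOR_BGR2HSV)
# stop face edge: along gauge y at gauge x -30..-12, top edge z .0385, saturation jumps there
ys=np.arange(-.045,.02,.0005)
for n,im in(("top",t),("scene",s)):
    S=cv2.cvtColor(im,cv2.COLOR_BGR2HSV)[...,1]
    for x in(-.035,-.028,-.021,-.014):
        P=np.array([[proj(n,g2w([x,y,.0385])) for y in ys]],np.float32);v=cv2.remap(S,P[...,0],P[...,1],1)[0].astype(float)
        k=np.gradient(cv2.GaussianBlur(v[None],(9,1),0)[0]);print(n,x,"face y",ys[k.argmin()].round(4),"back",ys[k.argmax()].round(4))
px=proj("top",[.5647,-.3361,.03]);print(px,proj("scene",[.5647,-.3361,.03]))
a=crop(s,225,285,80,60,5);b=crop(t,205,205,80,60,5);c=crop(s,335,150,80,60,5);d=crop(t,370,212,80,60,5)
for r,x in((a,0),):pass
cv2.circle(d,tuple(((px-[370,212]+.5)*5).astype(int)),4,(0,0,255),1)
cv2.circle(c,tuple(((proj("scene",[.5647,-.3361,.03])-[335,150]+.5)*5).astype(int)),4,(0,0,255),1)
cv2.imwrite("pics/m5.png",np.vstack([np.hstack([a,b]),np.hstack([c,d])]))
for ya in(-.241,-.241+np.pi,yaw,yaw+np.pi):
    for p in([.5647,-.3361,.15],[.5647,-.3361,.008],g2w([-.015,-.07,.1]),g2w([-.015,-.07,.02])):
        q=arm.ik(np.array(p),down(ya));print(round(ya,2),None if q is None else q.round(2))
E
```

```text
top -0.035 face y -0.036 back -0.0215
top -0.028 face y -0.036 back -0.0215
top -0.021 face y -0.0345 back -0.022
top -0.014 face y -0.0345 back -0.022
scene -0.035 face y -0.031 back -0.0105
scene -0.028 face y -0.031 back -0.017
scene -0.021 face y -0.032 back -0.0095
scene -0.014 face y 0.0175 back -0.0115
[410.21766539 242.36035759] [374.06820052 185.56299157]
-0.24 [-0.71  0.66  1.42 -0.    1.06 -0.47]
-0.24 [-0.71  0.86  1.48 -0.    0.8  -0.47]
-0.24 [-0.11  0.64  1.66 -0.    0.83  0.13]
-0.24 [-0.11  0.78  1.69 -0.    0.67  0.13]
2.9 [-0.71  0.66  1.42  0.    1.06  2.68]
2.9 [-0.71  0.86  1.48  0.    0.8   2.68]
2.9 None
2.9 None
0.03 [-0.71  0.66  1.42 -0.    1.06 -0.74]
0.03 [-0.71  0.86  1.48 -0.    0.8  -0.74]
0.03 [-0.11  0.64  1.66 -0.    0.83 -0.15]
0.03 [-0.11  0.78  1.69 -0.    0.67 -0.15]
3.18 [-0.71  0.66  1.42  0.    1.06  2.4 ]
3.18 [-0.71  0.86  1.48  0.    0.8   2.4 ]
3.18 None
3.18 None
```

View pics/m5.png

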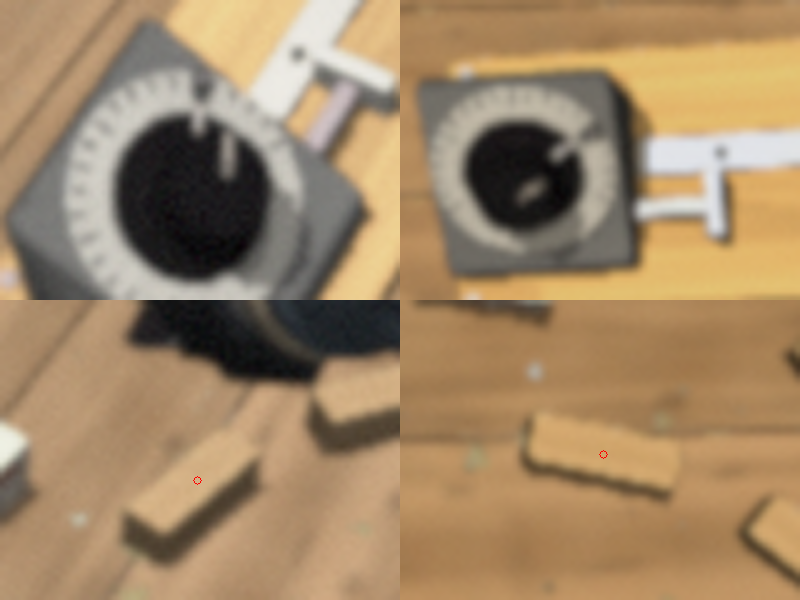

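The pointer lines up with the marker in both views, and the red dots sit at the centre of the chosen offcut (top (410,242)). Stop face is at gauge y ≈ -0.034. Picking up now.

```bash
cat >> h.py <<'E'
def probe(d,thr,maxd,step=.0008,rate=.03):
    d=np.asarray(d,float);s=arm.get_state();f0=s["force"]@d;p=np.array(s["tool_pos"]);n=0
    while n*step<maxd:
        n+=1;arm.move_straight(p+d*step*n,rate=rate);f=f0-arm.get_state()["force"]@d
        if f>thr: break
    print("probe",d.round(2),"dist %.4f f %.1f"%(n*step,f));return f>thr
E
python3 - <<'E'
from h import *
w=-.241;c=np.array([.5647,-.3361,0])
arm.reach(c+[0,0,.10],down(w)); pr("hover")
arm.move_straight(c+[0,0,.008],rate=.12); pr("low")
arm.set_gripper(0); pr("grip")
arm.move_straight(c+[0,0,.09],rate=.15); pr("lift")
t=g2w([-.021,-.087,.09]); arm.reach(t,down(yaw)); pr("over")
arm.move_straight(t-[0,0,.062],rate=.12); pr("above bed")
im=arm.snapshot("scene")[0][:,:,::-1];cv2.imwrite("pics/m6.png",crop(im,240,220,130,100,5))
E
```

```text
hover t22.5 q [-0.706  0.727  1.45   0.     0.965 -0.466] p [ 0.5648 -0.3358  0.1001] F [-0.8  0.3 -0. ] T [-0.02  0.02  0.02] op0.751 gf0.0
low t23.4 q [-0.707  0.857  1.479  0.     0.804 -0.466] p [ 0.5652 -0.3365  0.0086] F [-0.5  0.3  0.5] T [ 0.04  0.02 -0.02] op0.749 gf0.0
grip t23.8 q [-0.707  0.856  1.479  0.     0.804 -0.466] p [ 0.5655 -0.3367  0.0092] F [-0.3  0.7  6.7] T [ 0.01 -0.03 -0.05] op0.336 gf61.4
lift t24.5 q [-0.707  0.741  1.456 -0.     0.946 -0.466] p [ 0.564  -0.3355  0.0892] F [-0.2 -0.3 -0.2] T [ 0.    0.03 -0.05] op0.338 gf60.6
over t25.9 q [-0.144  0.654  1.685 -0.     0.802 -0.177] p [0.5707 0.0292 0.0899] F [-0.3 -0.9 -0.3] T [-0.02 -0.   -0.01] op0.333 gf60.6
above bed t26.6 q [-0.143  0.757  1.708  0.     0.676 -0.177] p [0.5704 0.0299 0.0281] F [-0.6 -0.6 -1. ] T [-0.05  0.01 -0.01] op0.339 gf60.6
```

View pics/m6.png

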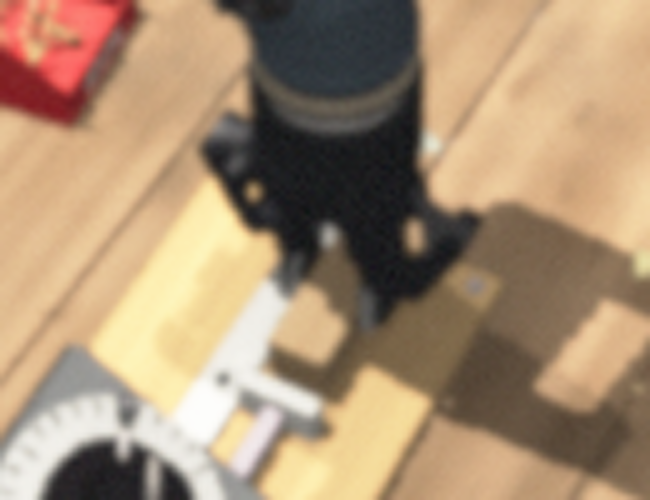

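The offcut is held level, just above the bed, short of the stop and just in front of the fence. Now I'll lower it and seat it by feel.

```bash
python3 - <<'E'
from h import *
gx,gy=Rg[:,0],Rg[:,1]
arm.move_straight(np.array(arm.get_state()["tool_pos"])-[0,0,.006],rate=.05)
probe([0,0,-1],3,.006,.0006); pr("down")
arm.move_straight(np.array(arm.get_state()["tool_pos"])+[0,0,.0006],rate=.03); pr()
print(probe(gx,4,.012)); pr("fence")
print(probe(gy,5,.016)); pr("stop")
print(w2g(arm.get_state()["tool_pos"]))
E
```

```text
probe [ 0.  0. -1.] dist 0.0018 f 3.1
down t27.6 q [-0.143  0.769  1.708 -0.     0.664 -0.177] p [0.5708 0.03   0.0212] F [0.3 0.6 2.9] T [-0.    0.09  0.03] op0.335 gf60.9
 t27.9 q [-0.143  0.768  1.708  0.     0.665 -0.177] p [0.5709 0.0299 0.0217] F [ 0.2  0.5 -1.2] T [-0.   -0.02 -0.01] op0.338 gf60.6
probe [1.   0.03 0.  ] dist 0.0080 f 6.2
True
fence t30.4 q [-1.410e-01  7.740e-01  1.688e+00 -1.000e-03  6.830e-01 -1.750e-01] p [0.5772 0.0302 0.0214] F [-5.9 -1.5  0.9] T [-0.23  0.86  0.15] op0.337 gf60.9
probe [-0.03  1.    0.  ] dist 0.0120 f 6.6
True
stop t34.1 q [-0.122  0.774  1.69  -0.003  0.678 -0.154] p [0.5768 0.0407 0.0215] F [-4.5 -8.1 -0.5] T [-1.33  0.82  0.17] op0.337 gf60.7
[-0.0138462  -0.07683081  0.02149244]
```

```bash
python3 - <<'E'
from h import *
gx,gy=Rg[:,0],Rg[:,1];o=down(yaw)
arm.set_gripper(.6); pr("open")
p=np.array(arm.get_state()["tool_pos"]);arm.move_straight(p+[0,0,.06],rate=.12)
arm.set_gripper(0)
arm.move_straight(g2w([-.054,-.079,.08]),o,rate=.2);arm.move_straight(g2w([-.054,-.079,.021]),rate=.12)
print(probe(gx,2.5,.016,.001,.05)); print(w2g(arm.get_state()["tool_pos"]))
p=np.array(arm.get_state()["tool_pos"]);arm.move_straight(p-gx*.012,rate=.1);arm.move_straight(p-gx*.012+[0,0,.05],rate=.2)
arm.move_straight(g2w([-.016,-.144,.08]),o,rate=.2);arm.move_straight(g2w([-.016,-.144,.022]),rate=.12)
print(probe(gy,3,.016,.001,.05)); print(w2g(arm.get_state()["tool_pos"]));pr("end")
E
```

```text
open t34.5 q [-1.190e-01  7.730e-01  1.689e+00  1.000e-03  6.760e-01 -1.540e-01] p [0.5783 0.0426 0.0219] F [ 0.9 -1.   0.2] T [-0.04  0.01 -0.04] op0.600 gf0.0
probe [1.   0.03 0.  ] dist 0.0120 f 4.4
True
[-0.04256842 -0.07895316  0.02094258]
probe [-0.03  1.    0.  ] dist 0.0120 f 5.8
True
[-0.01609934 -0.13246405  0.0220752 ]
end t44.5 q [-0.219  0.771  1.695 -0.002  0.675 -0.252] p [ 0.5764 -0.0149  0.0221] F [-1.1 -5.6  0.2] T [-0.85  0.12  0.08] op-0.002 gf2.7
```

```bash
python3 - <<'E'
from ang import *
gy=Rg[:,1]
p=np.array(arm.get_state()["tool_pos"]);arm.move_straight(p-gy*.012,rate=.08);arm.move_straight(p-gy*.012+[0,0,.12],rate=.25)
q=arm.get_state()["qpos"].copy();q[0]-=.5;q[1]-=.3;arm.move_joints(q);pr()
o=[]
for n,(x,y) in(("scene",(230,245)),("top",(205,200))):
    im=arm.snapshot(n)[0][:,:,::-1].copy();cv2.imwrite(f"pics/{n}3.png",im);a,m,*r=angles(im,n);print(n,"pointer %.3f marker %.3f diff %.3f"%(a,m,m-a));o.append(crop(im,x,y,100,100,4))
cv2.imwrite("pics/m7.png",np.hstack(o))
E
```

```text
t46.7 q [-7.390e-01  2.830e-01  1.639e+00  1.000e-03  9.240e-01 -2.740e-01] p [ 0.5031 -0.3077  0.3134] F [ 0.9 -0.7 -0.2] T [ 0.21  0.13 -0.02] op0.001 gf0.0
scene pointer 1.069 marker 1.069 diff -0.000
top pointer 1.033 marker 1.049 diff 0.016
```

View pics/m7.png

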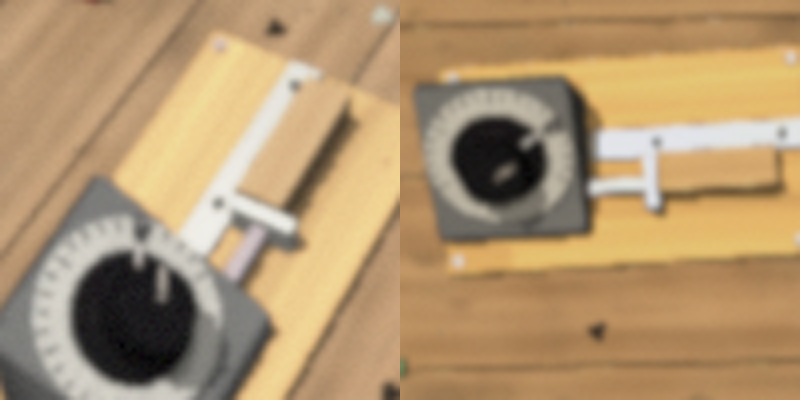

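The offcut lies flat against the fence and the stop, top crop (655–780,150–190). The pointer is still on the marker and the robot is clear, so I'm handing the job in.

```bash
python3 -c "
from workcell import arm
print(arm.finish_job())"
```

```text
the job is handed in; nothing more can be done
None
```

The job is handed in at about 47 s of the 72 s allowed: the pointer stands on the marker to within about 0.016 rad in both views, and the offcut lies flat against the fence and the stop, released with the robot clear; I did not check the tape measure, pencil or carton afterwards, but no move went near them.

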